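# Slide the drilling plate under the hold-down bar

### The job

Get the aluminium plate ready for drilling: with the fingertips only, push it along the plywood board, under the low wooden hold-down bar and between the bar's two end spacers, until its front edge rests flush and square against the wooden stop behind the bar. Keep the plate flat on the board all the way, never lifting or tipping it, and leave the hammer, the round wooden blank, the steel collar and the mug where they are. Then draw the hand clear.

Things in the scene. Friction and masses are not known exactly. Their poses are not given: they have to be found in the camera images.
- board: Fixed drilling jig: plywood board 500 x 250 mm, 18 mm thick (top 18 mm over the bench). Origin at the centre of its underside, z up; +x is the way the plate is to slide, y runs along the hold-down bar, which bridges the board near its +x end. All parts of the jig are rigid and fixed.
- stop_face (a point): Middle of the foot of the stop's face, on the board's top, at board x = 195, y = 0 mm; axes as the board's. The stop is a dark wooden batten beyond the bar, 30 mm wide in x, 140 mm long, 22 mm high. The plate's front edge must come against this face.
- bar_mid (a point): Middle of the hold-down bar's underside, 14 mm above the board's top, at board x = 137.5, y = 0; axes as the board's. Dark wooden bar, 35 mm wide in x, 248 mm long, 20 mm thick. Its two end spacers leave an opening 116 mm wide (y = -58 to 58 mm) and 14 mm high. On each end (y = -91, 91 mm) is a black round knob, 36 mm across, top 58 mm above the board's top.
- plate: Loose flat aluminium plate, 160 mm long (its x), 100 mm wide (y), 10 mm thick, about 0.43 kg, with dark spots marking holes. Origin at the centre of its underside, z up; its +x end is the front edge that goes under the bar. It starts flat on the board before the bar, up to 30 mm off the centre line and turned by up to 0.3 rad. Too wide to grip; it slides with ordinary friction.
- plate_nose (a point): Middle of the plate's front edge, at its underside (80 mm ahead of the plate's origin along its x).
- spindle: Loose round wooden turning blank, 44 mm across and 110 mm tall, standing on the bench just beyond the stop end of the board. Origin at the centre of its underside. Not to be moved.
- mallet: Loose hammer with a wooden handle, 260 mm long, head 90 mm wide and 26 mm thick, lying on the bench beside the board (its +y side). Origin under the middle of its length; it lies along its x, head to +x. Not to be moved.
- collar: Loose steel collar, 36 mm across and 18 mm high with a 20 mm bore, lying on the board between the plate's way and the board's +y edge. Origin at the centre of its underside. Not to be moved.
- mug: Loose white mug, 80 mm across and 90 mm tall, standing on the bench just beyond the stop end of the board. Origin at the centre of its underside. Not to be moved.
Not all that is in view belongs to the job. Of the things that look like the plate, the middle-sized one is meant.

How it is judged:
By the outcome, as a careful person would: the job done as asked, in the order asked, and still so for the second after the job is handed in, with the robot touching nothing.
It also fails if it takes over 59 s, if anything falls off the work surface, if the arm or the gripper's body presses on something with over 40 N, if the wrist force passes 120 N, or if a joint passes its speed limit or range.

### The arm

A 7-joint arm with a two-finger parallel gripper is mounted at the origin on the work surface. World frame = base frame: x ahead of the robot, y to its left, z up, the work surface at z = 0. Lengths are in m, angles in rad, forces in N, time in s.
With the tool pointing down it reaches from about 0.425 to 0.925 m from the base axis. Payload 6.8 kg.
Tool frame: the origin (TCP) lies midway between the tips of the shut fingers; the grasp point (between the pads) lies 19 mm behind it; z points along the fingers, y is the direction in which the jaws open and shut (so a half turn about z gives the same grasp; the last joint's range is limited). The gripper opens to 85 mm and grips with 20 to 120 N. Pads are 22 mm wide; open, the fingers measure 114 mm over their backs; the gripper's body (76 mm by 85 mm) begins 54 mm behind the grasp point. The pads swing forward as they close: fully open they stand 13 mm farther back than shut.
Start: joints at [1.037, 0.477, 0.022, 1.555, -0.011, 1.109, -0.083], TCP at [0.279, -0.615, 0.231] pointing down, gripper open.
Joint ranges: [-2.96, 2.96], [-0.34, 2.1], [-1.41, 1.46], [0.24, 2.44], [-1.37, 4.51], [0.17, 1.92], [-2.96, 2.96]. Speed limits (rad/s): [2.39, 2.39, 3.14, 3.14, 3.14, 3.14, 3.14].

### API

Orientations are given as a unit quaternion [w, x, y, z].
In Python, from station import bot, vision gives the robot as it stands.
- The arm moves only by the tool move_arm, never from a script. Its argument "increments" is text: rows parted by semicolons, each of 7 numbers parted by spaces: the opening, from 0 (shut) to 1 (fully open), then the shift along the world's x, y, z in mm, then the turn, a rotation vector about the world's x, y, z in rad. In form: grip x y z rx ry rz; .... A call has exactly 8 rows; each row shifts and turns the commanded pose from where the row before left it; what a row does not reach is not made up. A row lasts 1/8 s, in which the tool goes at most 62.5 mm and 10.7 degrees, less where a joint would pass 70% of its speed; a pose out of reach is approached as far as the arm can. A call with a gripper value outside its range is refused whole. The fingers move at their own pace and stop on an object; "newtons" is the grip in N (left out, the last holds). Time passes only in rows, so rows that do not move let the fingers close, or fill a call up. It gives the time, the measured TCP pose, the force and the opening at its end, in the units of the state.
- bot.get_obs(): the state, without advancing time (a new reading comes with each control period).
- vision.read_camera(name): name is "scene" or "top" or "wrist"; returns (picture, depth): 400x640x3 uint8, red, green, blue; 400x640 float32, m along the optical axis (not along the pixel's ray), 0 where there is no reading.
- vision.calibration(name): a dict with "fx", "fy", "cx", "cy" (pixels), "k1" (the pictures are not rectified: a ray, as slopes to the right and down, at radius r is drawn at 1 + k1 r^2 times it, then the intrinsics apply), "R" (3x3) and "t" (3): a world point X has camera coordinates R X + t; the wrist camera has in their place "hand_eye" (4x4, takes a point from camera to tool coordinates, whose origin is the TCP and whose axes are the flange's). Camera axes: x right, y down, z forward; pixel columns grow to the right and rows downward; lengths in m; the calibration is good to about 2 mm. A picture is of the moment at which its call begins: read the wrist's pose just before it. calibration takes no time and is no camera call.
- bot.hand_in(): hands the job in, once; it reports no verdict.
The state is a dict: "t": time; "q": joint angles; "joint_vel": joint speeds; "joint_torque": joint torques, N m; "eef_pos": TCP position; "tool_rot": TCP orientation; "contact_force": force on the tool from outside, world axes, zero at the start; "torque": the same for the moment, N m; "gripper_width": opening from 0.0 (shut) to 1.0 (fully open).
Only numpy, scipy, OpenCV 4.12 (cv2) and the standard library are available. Lean on these libraries where they do the work, as an engineer would, in place of code of your own. Each camera call takes 0.05 s, during which the arm holds its last target.

## Working session

There is one attempt and no reset: what is moved stays moved. The work goes in short steps, Python scripts to look and compute and a tool call to move; the robot and the scene stay as the last step left them, time stands still between calls to the robot, and variables do not carry over. Pictures are saved under pics/ and viewed, and the job is handed in when it is done.

Besides the shell and the picture viewer there is one more tool, called after "Request:" as name(argument=value, ...) on one line, values as JSON. move_arm: Moves the arm, as the interface text tells. Its arguments: {"type":"object","properties":{"increments":{"type":"string"},"newtons":{"type":"number"}},"required":["increments"]}

```bash
ls; mkdir -p pics
python3 - <<'E'
from station import bot, vision
import cv2, numpy as np
o=bot.get_obs(); print({k:np.round(v,3).tolist() for k,v in o.items()})
for n in ("scene","top"):
    p,d=vision.read_camera(n); cv2.imwrite(f"pics/{n}0.png",p[:,:,::-1]); np.save(f"pics/{n}0.npy",d)
    np.save(f"pics/{n}0p.npy",p)
    c=vision.calibration(n); print(n,{k:np.round(v,4).tolist() for k,v in c.items()})
E
```

```text
pics
{'t': 0.0, 'q': [1.037, 0.478, 0.022, 1.556, -0.011, 1.109, -0.083], 'joint_vel': [0.001, -0.0, 0.001, 0.001, -0.001, -0.001, -0.002], 'joint_torque': [0.0, -59.645, 1.608, -28.119, 0.012, 0.009, 0.0], 'eef_pos': [0.279, -0.614, 0.23], 'tool_rot': [-0.001, 0.977, 0.211, -0.0], 'contact_force': [-0.868, 0.067, -0.812], 'torque': [-0.042, 0.003, 0.023], 'gripper_width': 0.998}
scene {'fx': 372.1371, 'fy': 372.1371, 'cx': 321.859, 'cy': 199.7912, 'k1': -0.0856, 'R': [[0.6565, 0.7542, -0.0169], [0.456, -0.4146, -0.7875], [-0.6009, 0.5092, -0.6161]], 't': [-0.3084, -0.1872, 1.2422]}
top {'fx': 458.7252, 'fy': 458.7252, 'cx': 321.4689, 'cy': 202.972, 'k1': -0.1295, 'R': [[-0.0236, -0.9997, -0.0009], [-0.9973, 0.0236, -0.0691], [0.0691, -0.0008, -0.9976]], 't': [-0.0114, 0.4782, 1.3826]}
```

View pics/scene0.png

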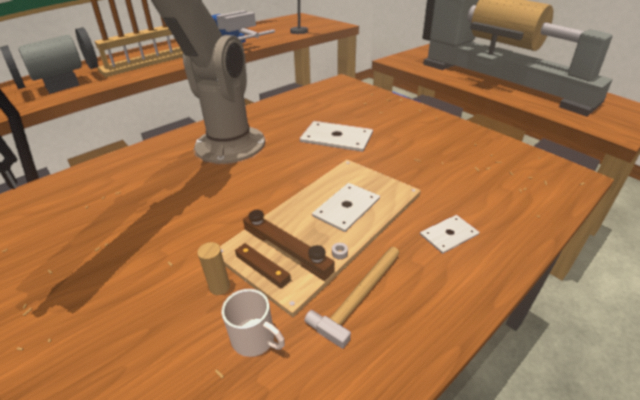

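View pics/top0.png

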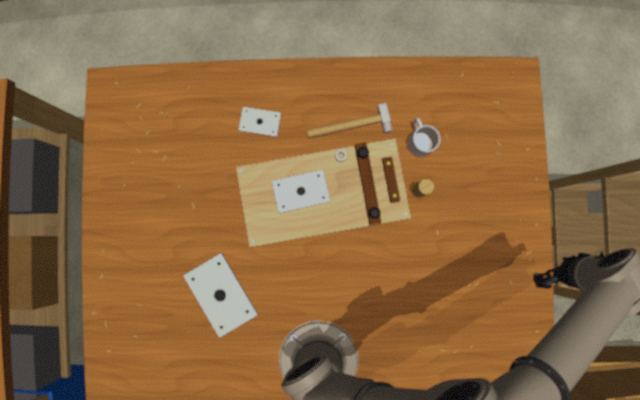

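```bash
cat > h.py <<'E'
import numpy as np, cv2
from station import bot, vision
def K(c): return np.array([[c["fx"],0,c["cx"]],[0,c["fy"],c["cy"]],[0,0,1.]])
def rays(uv,c):
    d=np.array([c["k1"],0,0,0,0.])
    return np.c_[cv2.undistortPointsIter(np.float64(uv).reshape(-1,1,2),K(c),d,None,None,(3,50,1e-10)).reshape(-1,2),np.ones(len(uv))]
def cast(uv,c,z):
    R=np.array(c["R"]);t=np.array(c["t"]).ravel()
    C=-R.T@t; D=rays(uv,c)@R
    return C+D*((z-C[2])/D[:,2])[:,None]
def proj(X,c):
    R=np.array(c["R"]);t=np.array(c["t"]).ravel()
    return cv2.projectPoints(np.float64(X).reshape(-1,1,3),cv2.Rodrigues(R)[0],t,K(c),np.array([c["k1"],0,0,0,0.]))[0].reshape(-1,2)
E
python3 - <<'E'
import cv2,numpy as np
for n,(a,b,c,d),s in (("top",(90,260,220,460),3.3),("scene",(150,360,200,500),2.6)):
    p=np.load(f"pics/{n}0p.npy")[a:b,c:d,::-1]
    cv2.imwrite(f"pics/{n}0z.png",cv2.resize(p,None,fx=s,fy=s,interpolation=cv2.INTER_CUBIC))
p=np.load("pics/top0p.npy")
for q in [(300,175),(260,180),(367,180),(390,180),(200,150),(430,145),(425,187)]: print(q,p[q[1],q[0]],cv2.cvtColor(p,cv2.COLOR_RGB2HSV)[q[1],q[0]])
E
```

```text
(300, 175) [184 184 179] [ 30   7 184]
(260, 180) [186 158 109] [ 19 106 186]
(367, 180) [98 54 30] [ 11 177  98]
(390, 180) [93 55 26] [ 13 184  93]
(200, 150) [161 105  48] [ 15 179 161]
(430, 145) [173 162 154] [ 13  28 173]
(425, 187) [182 151  97] [ 19 119 182]
```

View pics/top0z.png

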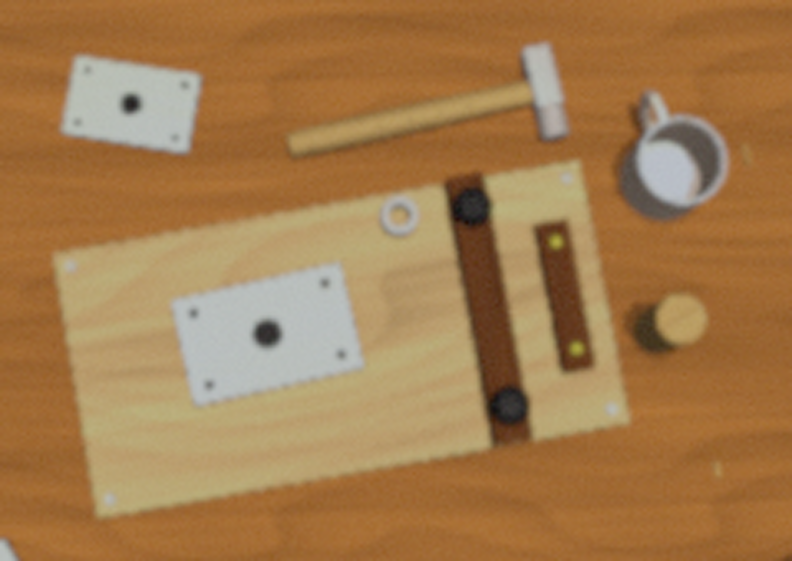

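Top view: the plate's corners are near px (273,180), (323,170), (329,202), (279,213). The board spans (237,168) to (410,218), the bar is at about x=367 and the stop at about x=390. The collar is at about (341,155).

```bash
cat >> h.py <<'E'
def plate_board(p,c,roi=(225,120,420,255),verbose=True,board=True,zp=0.028):
    hsv=cv2.cvtColor(cv2.GaussianBlur(p,(3,3),0),cv2.COLOR_RGB2HSV)
    x0,y0,x1,y1=roi
    M=np.zeros(p.shape[:2],np.uint8);M[y0:y1,x0:x1]=255
    m=((hsv[...,1]<56)&(hsv[...,2]>130)).astype(np.uint8)*255&M
    cs=sorted(cv2.findContours(m,cv2.RETR_EXTERNAL,cv2.CHAIN_APPROX_NONE)[0],key=cv2.contourArea)[::-1]
    out={}
    P=cast(cs[0].reshape(-1,2),c,zp)[:,:2]
    out["plate"]=P
    if board:
        b=((hsv[...,1]<145)&(hsv[...,2]>120)).astype(np.uint8)*255&M
        b=cv2.morphologyEx(b,cv2.MORPH_OPEN,np.ones((3,3),np.uint8))
        bc=max(cv2.findContours(b,cv2.RETR_EXTERNAL,cv2.CHAIN_APPROX_NONE)[0],key=cv2.contourArea)
        out["board"]=cast(bc.reshape(-1,2),c,0.018)[:,:2]; out["bc"]=bc
    out["pc"]=cs[0]
    return out
def sides(P,n_it=4):
    """robust line fits to four sides of a rectangle outline -> centre, yaw, size"""
    r=cv2.minAreaRect(P.astype(np.float32)); ctr=np.array(r[0]); 
    bx=cv2.boxPoints(r); e=bx[1]-bx[0]; f=bx[2]-bx[1]
    L=e if np.linalg.norm(e)>np.linalg.norm(f) else f
    u=L/np.linalg.norm(L)
    if u[1]>0: u=-u
    ang=np.arctan2(u[1],u[0])
    for _ in range(n_it):
        u=np.array([np.cos(ang),np.sin(ang)]);v=np.array([-u[1],u[0]])
        q=(P-ctr)@np.c_[u,v]; h=(q.max(0)-q.min(0))/2
        dl=[];off={}
        for ax in (0,1):
            for s in (1,-1):
                k=(np.abs(s*q[:,ax]-h[ax])<0.006)&(np.abs(q[:,1-ax])<h[1-ax]*0.85)
                vx,vy,xx,yy=cv2.fitLine(q[k].astype(np.float32),cv2.DIST_HUBER,0,1e-5,1e-5).ravel()
                d=np.array([vx,vy]); a=np.arctan2(d[1],d[0]) if ax==1 else np.arctan2(-d[0],d[1])
                a=(a+np.pi/2)%np.pi-np.pi/2
                o=(xx if ax==0 else yy)
                off[(ax,s)]=o; dl.append((a,k.sum()*h[1-ax]**2))
        w=np.array(dl); ang2=ang+(w[:,0]*w[:,1]).sum()/w[:,1].sum()
        ctr=ctr+u*(off[0,1]+off[0,-1])/2+v*(off[1,1]+off[1,-1])/2
        size=(off[0,1]-off[0,-1],off[1,1]-off[1,-1]); ang=ang2
    return ctr,ang,size,[round(float(a),3) for a in w[:,0]]
E
python3 - <<'E'
from h import *
p=np.load("pics/top0p.npy");c=vision.calibration("top")
o=plate_board(p,c)
v=p[:,:,::-1].copy();cv2.drawContours(v,[o["bc"]],-1,(255,0,0),1);cv2.drawContours(v,[o["pc"]],-1,(0,0,255),1)
cv2.imwrite("pics/fit0.png",cv2.resize(v[90:260,220:460],None,fx=3.3,fy=3.3,interpolation=cv2.INTER_NEAREST))
for k in("board","plate"): print(k,sides(o[k]))
d=np.load("pics/top0.npy");print(d[200,300],d[170,350-95])
E
```

```text
board (array([0.50124046, 0.0376565 ]), np.float64(-1.415628808395739), (np.float32(0.37036437), np.float32(0.25089777)), [-0.0, 0.005, 0.001, -0.003])
plate (array([0.5154337 , 0.03989794]), np.float64(-1.3671600147828284), (np.float32(0.15943478), np.float32(0.10009639)), [-0.003, 0.004, 0.002, -0.003])
1.3877414 1.4026775
```

View pics/fit0.png

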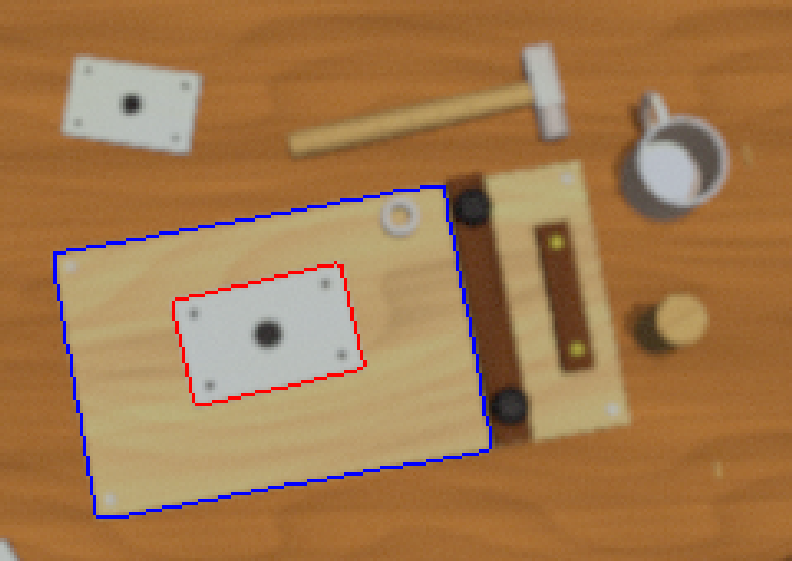

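Request:
move_arm(increments="0.7 20 30 0 0 0 0.05; 0.7 25 45 0 0 0 0.09; 0.7 25 50 0 0 0 0.1; 0.7 25 50 0 0 0 0.1; 0.7 25 50 0 0 0 0.1; 0.7 20 55 0 0 0 0.1; 0.7 20 55 0 0 0 0.1; 0.7 20 55 0 0 0 0.1", newtons=20)

```text
t: 1.1
eef_pos: [0.459, -0.2229, 0.2312]
tool_rot: [-0.0, 0.834, 0.552, -0.0]
contact_force: [0.5, -0.1, 0.4]
gripper_width: 0.699
```

Request:
move_arm(increments="0.7 5 55 0 0 0 0.09; 0.7 5 55 0 0 0 0.09; 0.7 5 55 0 0 0 0.09; 0.7 5 55 0 0 0 0.09; 0.7 5 55 0 0 0 0.09; 0.7 5 52 -20 0 0 0.08; 0.7 3 50 -40 0 0 0.078; 0.7 0 0 -50 0 0 0")

```text
t: 2.1
eef_pos: [0.4922, 0.1563, 0.1222]
tool_rot: [-0.0, 0.629, 0.777, 0.002]
contact_force: [1.1, -1.6, -0.8]
gripper_width: 0.694
```

Request:
move_arm(increments="0.7 0 0 -30 0 0 0; 0.7 0 -2 -25 0 0 -0.005; 0.7 0 0 -20 0 0 0; 0.7 0 0 -10 0 0 0; 0.7 0 0 -8 0 0 0; 0.7 0 0 0 0 0 0; 0.7 0 0 0 0 0 0; 0.7 0 0 0 0 0 0")

```text
t: 3.1
eef_pos: [0.4922, 0.1492, 0.0299]
tool_rot: [0.0, 0.634, 0.774, 0.0]
contact_force: [-0.5, 0.2, 0.1]
gripper_width: 0.699
```

Run:
```python
from h import *
o=bot.get_obs(); print(o["t"],np.round(o["eef_pos"],4),np.round(o["tool_rot"],4),np.round(o["contact_force"],2))
for n in("wrist","scene","top"):
    p,d=vision.read_camera(n); cv2.imwrite(f"pics/{n}1.png",p[:,:,::-1]); np.save(f"pics/{n}1p.npy",p); np.save(f"pics/{n}1.npy",d)
print(np.round(vision.calibration("wrist")["hand_eye"],3))
```

```text
3.1 [0.4922 0.1492 0.0299] [3.000e-04 6.338e-01 7.735e-01 5.000e-04] [-0.47  0.17  0.11]
[[ 0.001 -0.956 -0.295  0.075]
 [ 1.     0.001  0.001  0.001]
 [-0.    -0.295  0.956 -0.143]
 [ 0.     0.     0.     1.   ]]
```

View pics/wrist1.png

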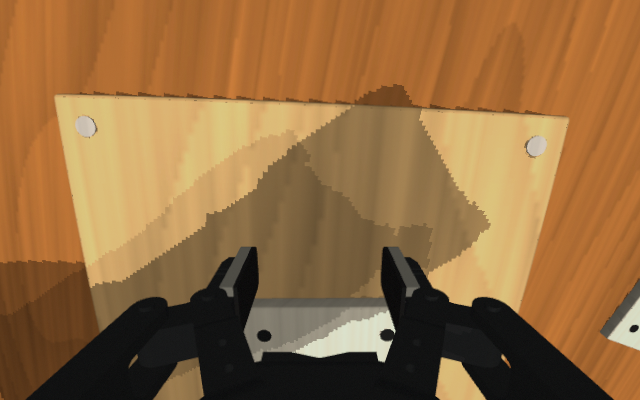

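View pics/scene1.png

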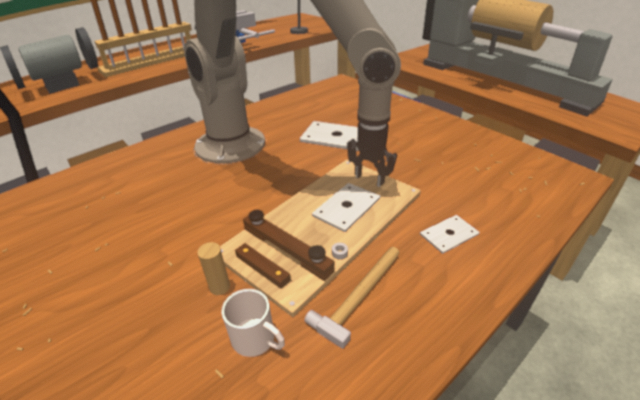

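View pics/top1.png

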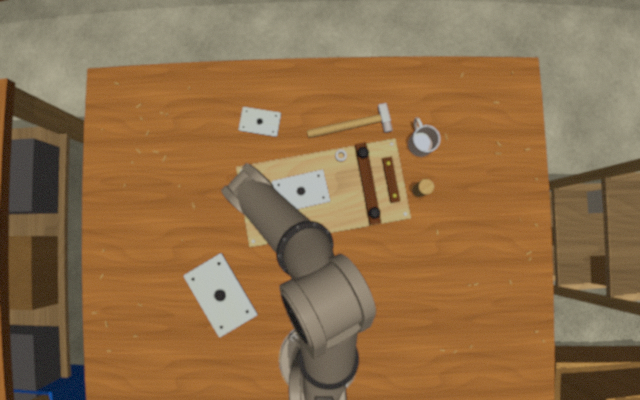

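```bash
cat >> h.py <<'E'
from scipy.spatial.transform import Rotation as Ro
def wrist_pts(uv,d,c,pos,q):
    H=np.array(c["hand_eye"]); R=Ro.from_quat([q[1],q[2],q[3],q[0]]).as_matrix()
    uv=np.asarray(uv); z=d[uv[:,1],uv[:,0]]
    X=rays(uv,c)*z[:,None]; X=X@H[:3,:3].T+H[:3,3]
    return X, X@R.T+pos
E
python3 - <<'E'
from h import *
c=vision.calibration("wrist");d=np.load("pics/wrist1.npy");o=bot.get_obs()
uv=[(250,250),(254,252),(252,270),(240,252),(245,290),(390,250),(388,262),(396,265),(320,220),(320,290),(320,301),(320,306),(320,340),(300,320)]
T,W=wrist_pts(uv,d,c,np.array(o["eef_pos"]),o["tool_rot"])
for a,b,w in zip(uv,T,W): print(a,np.round(b*1000,1),np.round(w*1000,1))
# cloud of fingers near tips
v,u=np.mgrid[200:330:1,150:480:1]; uv=np.c_[u.ravel(),v.ravel()]; k=d[uv[:,1],uv[:,0]]>0
T,W=wrist_pts(uv[k],d,c,np.array(o["eef_pos"]),o["tool_rot"])
for s in(-1,1):
    f=(s*T[:,1]>20)&(abs(T[:,1])<60)&(W[:,2]>0.022)&(W[:,2]<0.07)&(T[:,0]>-15)&(T[:,0]<40)
    q=T[f]; print(s,len(q),np.round(q.min(0)*1e3,1),np.round(q.max(0)*1e3,1))
E
```

```text
(250, 250) [ 10.4 -30.3 -12.4] [460.2 153.3  42. ]
(254, 252) [  9.4 -28.5 -12.3] [462.1 152.6  41.9]
(252, 270) [  3.4 -28.7 -17.9] [463.1 146.7  47.5]
(240, 252) [ 10.6 -34.2 -14.8] [456.3 152.7  44.4]
(245, 290) [  2.1 -28.9 -31.5] [463.2 145.4  61.1]
(390, 250) [ 10.8  32.9 -13. ] [522.  166.1  42.7]
(388, 262) [  8.2  30.8 -19.4] [520.5 163.1  49.1]
(396, 265) [ 10.9  32.4 -26.9] [521.5 166.1  56.6]
(320, 220) [15.4  1.4 12.5] [490.3 164.4  17.1]
(320, 290) [-26.4   1.5  12.1] [498.6 123.5  17.6]
(320, 301) [-30.5   1.5   7.6] [499.4 119.5  22. ]
(320, 306) [-30.2   1.5   2.7] [499.3 119.7  26.9]
(320, 340) [-51.3   1.5   1.2] [503.5  99.1  28.4]
(300, 320) [-38.3  -9.3   1.6] [490.3 109.6  28. ]Traceback (most recent call last):
  File "<stdin>", line 11, in <module>
    return umr_minimum(a, axis, None, out, keepdims, initial, where)
ValueError: zero-size array to reduction operation minimum which has no identity
```

Run:
```python
from h import *
c=vision.calibration("wrist");d=np.load("pics/wrist1.npy");o=bot.get_obs()
v,u=np.mgrid[230:330,180:460]; uv=np.c_[u.ravel(),v.ravel()]; uv=uv[d[uv[:,1],uv[:,0]]>0]
T,W=wrist_pts(uv,d,c,np.array(o["eef_pos"]),o["tool_rot"]);T*=1e3;W*=1e3
for s in(-1,1):
    f=(s*T[:,1]>20)&(s*T[:,1]<60)&(W[:,2]>33)&(W[:,2]<75)&(T[:,0]>-15)&(T[:,0]<40)
    q=T[f]; print(s,len(q),np.round(np.percentile(q,[1,50,99],axis=0),1).tolist())
    i=np.argsort(q[:,2])[::-1][:200:25]; print(np.round(q[i],1).tolist(), uv[f][i].tolist())
# plate rear edge & corners
f=(W[:,2]>26)&(W[:,2]<30.5)&(T[:,0]<0)
q=W[f]; print(len(q)); print(np.round(np.percentile(T[f],[0.5,50,99.5],axis=0),1))
# rear edge line per column
E=[]
for uu in range(262,380,4):
    k=(uv[:,0]==uu)&f
    if k.any():
        j=np.argmax(T[k][:,0]); E.append(W[k][j][:2])
E=np.array(E); l=cv2.fitLine(E.astype(np.float32),cv2.DIST_HUBER,0,.01,.01).ravel(); print("edge",l, "normal yaw",np.arctan2(l[1],l[0])-np.pi/2)
print(np.round(E[::6],1))
```

```text
-1 2257 [[-10.8, -42.2, -44.7], [6.6, -29.7, -29.5], [11.2, -28.6, -6.6]]
[[-5.7, -29.1, -4.1], [-9.1, -28.8, -6.7], [0.5, -28.9, -8.2], [-8.4, -28.7, -9.6], [9.9, -28.9, -10.4], [11.2, -31.0, -11.0], [-6.0, -28.7, -11.7], [-11.7, -28.9, -12.1]] [[258, 272], [258, 281], [256, 265], [257, 283], [254, 249], [249, 247], [256, 281], [256, 292]]
1 2236 [[-10.6, 30.5, -44.8], [6.6, 31.6, -29.8], [11.4, 44.1, -6.7]]
[[-7.3, 30.9, -5.0], [8.8, 31.0, -7.0], [3.2, 31.1, -8.2], [3.3, 31.3, -9.4], [-10.2, 30.6, -10.2], [6.8, 31.3, -11.1], [-7.5, 30.6, -11.8], [6.9, 42.0, -12.4]] [[380, 276], [383, 248], [383, 260], [384, 261], [381, 287], [385, 256], [382, 284], [409, 257]]
3405
[[-45.1 -38.5   0.5]
 [-37.2   1.    1.9]
 [-30.   40.3   3.5]]
edge [9.8002523e-01 1.9887312e-01 4.9940128e+02 1.1952721e+02] normal yaw -1.3705884
[[469.1 113.7]
 [481.6 116. ]
 [494.1 118.6]
 [506.7 121.3]
 [519.5 123.1]]
```

Request:
move_arm(increments="0.7 0 0 -5 0 0 0; 0.7 0 0 -5 0 0 0; 0.7 0 0 -3 0 0 0; 0.7 1 -5 0 0 0 0; 0.7 1 -5 0 0 0 0; 0.7 1 -4 0 0 0 0; 0.7 0.5 -3 0 0 0 0; 0.7 0.5 -2.5 0 0 0 0")

```text
t: 4.25
eef_pos: [0.4959, 0.1298, 0.0164]
tool_rot: [-0.0, 0.634, 0.774, 0.0]
contact_force: [0.4, 2.2, -0.4]
gripper_width: 0.7
```

```bash
cat > look.py <<'E'
from h import *
import sys
tag=sys.argv[1]
o=bot.get_obs(); print(o["t"],np.round(o["eef_pos"],4),np.round(o["tool_rot"],4),np.round(o["contact_force"],2))
p,d=vision.read_camera("wrist"); cv2.imwrite(f"pics/w{tag}.png",p[:,:,::-1])
s,_=vision.read_camera("scene"); cv2.imwrite(f"pics/s{tag}.png",cv2.resize(s[150:360,200:500,::-1],None,fx=2.6,fy=2.6,interpolation=cv2.INTER_CUBIC)); np.save(f"pics/s{tag}.npy",s)
c=vision.calibration("wrist")
v,u=np.mgrid[200:400,180:460]; uv=np.c_[u.ravel(),v.ravel()]; uv=uv[d[uv[:,1],uv[:,0]]>0]
T,W=wrist_pts(uv,d,c,np.array(o["eef_pos"]),o["tool_rot"]);T*=1e3;W*=1e3
f=(W[:,2]>25.5)&(W[:,2]<30.5)&(T[:,0]<0)&(abs(T[:,1])<24)
E=[];ET=[]
for uu in range(255,390,3):
    k=(uv[:,0]==uu)&f
    if k.any():
        j=np.argmax(T[k][:,0]); E.append(W[k][j][:2]);ET.append(T[k][j])
E=np.array(E);ET=np.array(ET)
print("edge tool x med",np.median(ET[:,0]))
l=cv2.fitLine(E.astype(np.float32),cv2.DIST_HUBER,0,.01,.01).ravel()
bo=np.array([511.3,-26.6]);by=-1.4156;U=np.array([np.cos(by),np.sin(by)]);V=np.array([-U[1],U[0]])
a=np.arctan2(l[1],l[0]); a=(a+np.pi/2)%np.pi-np.pi/2
q=o["tool_rot"]; hy=2*np.arctan2(q[2],q[1])-np.pi
print("edge heading rel board",a-np.pi/2-by,"hand",hy-by)
e=np.array(o["eef_pos"])[:2]*1e3-bo; print("TCP board",e@U,e@V,"edge pt board",(l[2:]-bo)@U,(l[2:]-bo)@V)
# rear holes: dark spots on plate
E
python3 look.py 2
```

```text
4.25 [0.4959 0.1298 0.0164] [-1.000e-04  6.337e-01  7.736e-01  4.000e-04] [ 0.44  2.19 -0.45]
edge tool x med -11.172725612469556
edge heading rel board 0.04841721 hand 0.04298143766217266
TCP board -156.8545969404392 8.936499011387118 edge pt board -145.45475828333707 3.428228300683067
```

View pics/w2.png

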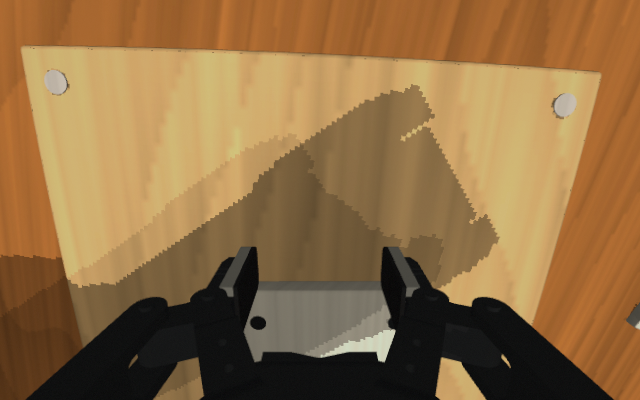

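The wrist view shows the rear edge at row ~283, with both pads just touching it and a force of about 2 N. The push can start.

Request:
move_arm(increments="0.7 0.7 -4 0 0 0 -0.006; 0.7 0.7 -6 0 0 0 -0.012; 0.7 0.6 -6 0 0 0 -0.013; 0.7 0.6 -6 0 0 0 -0.013; 0.7 0.6 -6 0 0 0 -0.013; 0.7 0.6 -6 0 0 0 -0.013; 0.7 0.5 -6 0 0 0 -0.013; 0.7 0.5 -6 0 0 0 -0.013")

```text
t: 5.35
eef_pos: [0.5006, 0.0832, 0.0164]
tool_rot: [0.0, 0.67, 0.742, 0.0]
contact_force: [1.1, 2.4, 0.8]
gripper_width: 0.7
```

```bash
python3 look.py 3
```

```text
5.35 [0.5006 0.0832 0.0164] [0.000e+00 6.705e-01 7.419e-01 1.000e-04] [1.06 2.37 0.84]
edge tool x med -10.914409766366887
edge heading rel board -0.05260122 hand -0.0540516174551009
TCP board -110.13161237504887 6.4353459396479 edge pt board -99.19651311991338 5.608242431433249
```

View pics/s3.png

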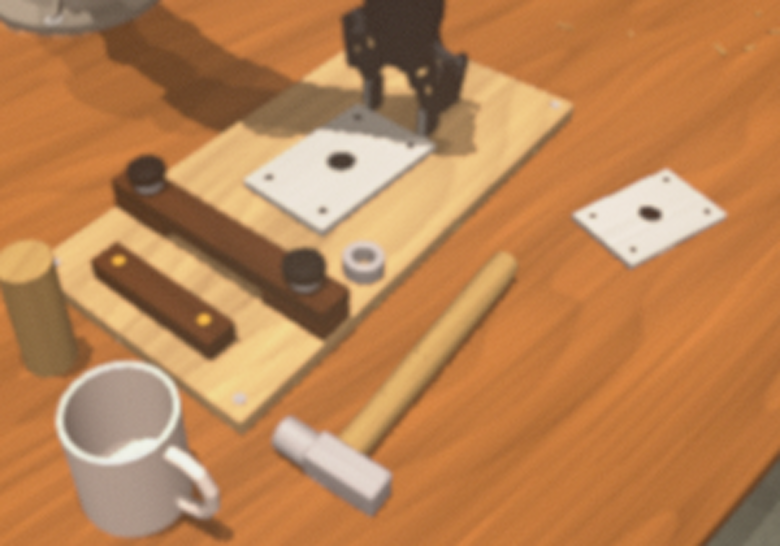

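View pics/w3.png

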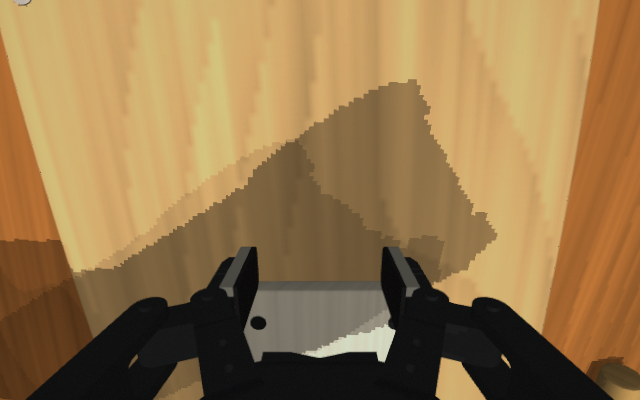

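Run:
```python
from h import *
c=vision.calibration("scene")
bo=np.array([511.3,-26.6]);by=-1.4156;U=np.array([np.cos(by),np.sin(by)]);V=np.array([-U[1],U[0]])
def b(z,zz):
    q=np.array([[z[0]/2.6+200,z[1]/2.6+150]])-0.3; w=cast(q,c,zz)[0,:2]*1e3-bo; return np.round([w@U,w@V],1)
print("hole",b((341,160),.028),"knobs",b((147,166),.076),b((303,261),.076))
for z in ((269,177),(322,211),(357,117),(410,146)): print("spots",b(z,.028))
```

```text
hole [-18.2   4.8] knobs [138.4 -84.4] [139.2  94.6]
spots [ 42.8 -31.6]
spots [47.3 36.1]
spots [-80.2 -24.9]
spots [-76.   43.1]
```

Request:
move_arm(increments="0.7 0.2 -6 0 0 0 0; 0.7 0.2 -6 0 0 0 0; 0.7 0.3 -6 0 0 0 0.003; 0.7 0.3 -6 0 0 0 0.006; 0.7 0.3 -6 0 0 0 0.008; 0.7 0.4 -6 0 0 0 0.008; 0.7 0.4 -6 0 0 0 0.008; 0.7 0.4 -6 0 0 0 0.008")

```text
t: 6.45
eef_pos: [0.503, 0.035, 0.0163]
tool_rot: [-0.0, 0.655, 0.756, -0.0]
contact_force: [-0.2, 2.7, -0.4]
gripper_width: 0.705
```

```bash
python3 look.py 4
```

```text
6.45 [0.503  0.035  0.0163] [-0.000e+00  6.546e-01  7.560e-01 -1.000e-04] [-0.25  2.67 -0.45]
edge tool x med -11.02295051554323
edge heading rel board -0.007753253 hand -0.011776493379632935
TCP board -62.15250512974914 1.3117034553754363 edge pt board -51.22064856797809 -2.8746857067065124
```

View pics/s4.png

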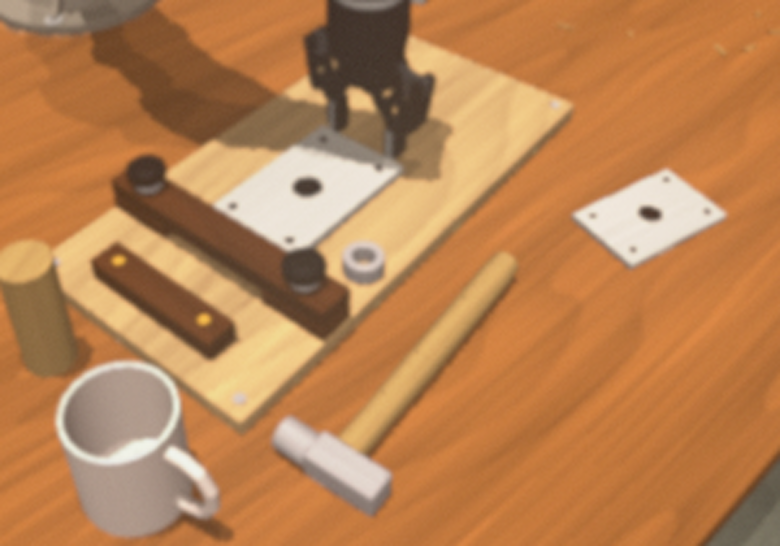

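Run:
```python
from h import *
c=vision.calibration("scene")
bo=np.array([511.3,-26.6]);by=-1.4156;U=np.array([np.cos(by),np.sin(by)]);V=np.array([-U[1],U[0]])
s=np.load("pics/s4.npy"); h=cv2.cvtColor(s,cv2.COLOR_RGB2HSV)
def b(q,zz):
    w=cast(np.atleast_2d(q),c,zz)[:,:2]*1e3-bo; return np.round(np.c_[w@U,w@V],1)
z=lambda L:[(x/2.6+200-.3,y/2.6+150-.3) for x,y in L]
m=((h[...,0]>20)&(h[...,0]<32)&(h[...,1]>150)&(h[...,2]>120)).astype(np.uint8)
n,_,st,ce=cv2.connectedComponentsWithStats(m[230:290,230:300]); 
for i in range(1,n):
    if st[i,4]>2: print("bolt",ce[i]+[230,230],st[i,4],b(ce[i]+[230,230],.040))
pts=z([(307,187),(323,140),(379,168),(234,206),(290,240)]); print("spots",b(pts,.028))
P=b(pts,.028)[1:]; print("mean",P.mean(0))
print("board corner", b(z([(572,103)]),.018), b(z([(240,420)]),.018),b(z([(240,431)]),.0))
p,_=vision.read_camera("top"); cv2.imwrite("pics/top4.png",cv2.resize(p[90:260,220:460,::-1],None,fx=3.3,fy=3.3,interpolation=cv2.INTER_CUBIC)); np.save("pics/top4p.npy",p)
```

```text
spots [[ 31.2   4.8]
 [-30.7 -27.8]
 [-31.4  39.7]
 [ 91.9 -29.3]
 [ 92.6  38.2]]
mean [30.6  5.2]
board corner [[-248.8  125.4]] [[248.1 126. ]] [[246.8 123. ]]
```

View pics/top4.png

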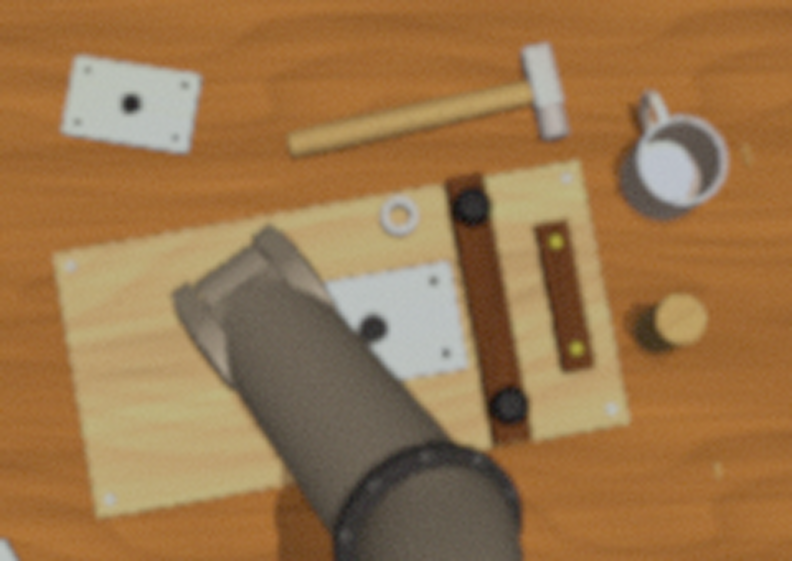

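Run:
```python
from h import *
c=vision.calibration("top")
bo=np.array([511.3,-26.6]);by=-1.4156;U=np.array([np.cos(by),np.sin(by)]);V=np.array([-U[1],U[0]])
p=np.load("pics/top4p.npy")
def b(q,zz):
    w=cast(np.atleast_2d(q),c,zz)[:,:2]*1e3-bo; return np.round(np.c_[w@U,w@V],1)
g=cv2.cvtColor(p,cv2.COLOR_RGB2GRAY).astype(float)
for q in [(351.2,175.2),(355.2,197),(333,189.4)]:
    x,y=int(round(q[0])),int(round(q[1])); r=3 if q[0]>340 else 5
    w=np.clip(165-g[y-r:y+r+1,x-r:x+r+1],0,None); yy,xx=np.mgrid[y-r:y+r+1,x-r:x+r+1]
    print("spot",b((( w*xx).sum()/w.sum(),(w*yy).sum()/w.sum()),.028))
h=cv2.cvtColor(cv2.GaussianBlur(p,(3,3),0),cv2.COLOR_RGB2HSV)
m=((h[...,1]<56)&(h[...,2]>130)).astype(np.uint8); m[:, :338]=0; m[:,366:]=0; m[:168]=0;m[206:]=0
k=max(cv2.findContours(m,0,1)[0],key=cv2.contourArea).reshape(-1,2); B=b(k,.028)
for s in (1,-1):
    f=(s*B[:,1]>44)&(B[:,0]>60)&(B[:,0]<103); print(s,f.sum(),np.median(B[f,1]), np.polyfit(B[f,0],B[f,1],1)[0])
f=(abs(B[:,1])<42)&(B[:,0]>100); print("front",np.median(B[f,0]),-np.polyfit(B[f,1],B[f,0],1)[0])
hk=[(469/3.3+220,206/3.3+90),(509/3.3+220,405/3.3+90)]; print("knobs",b(hk,.076)); print("bolts",b([(556/3.3+220,242/3.3+90),(576/3.3+220,349/3.3+90)],.04))
print("stop face corners",b([(536/3.3+220,227/3.3+90),(562/3.3+220,369/3.3+90)],.04))
```

```text
spot [[94.2 35.7]]
spot [[ 93. -32.]]
spot [[29.3  0.4]]
1 14 51.15 -0.011827216191742207
-1 14 -48.85 -0.021354785092619587
front 111.4 -0.002120255188534993
knobs [[134.9  89.2]
 [136.9 -92.1]]
bolts [[211.8  48.2]
 [211.2 -51.8]]
stop face corners [[196.3  65.1]
 [195.1 -67.5]]
```

Request:
move_arm(increments="0.7 0.5 -6 0 0 0 0.001; 0.7 0.5 -6 0 0 0 0.002; 0.7 0.5 -6 0 0 0 0.002; 0.7 0.5 -6 0 0 0 0.002; 0.7 0.6 -6 0 0 0 0.002; 0.7 0.7 -6 0 0 0 0.001; 0.7 0.8 -6 0 0 0 0; 0.7 0.9 -6 0 0 0 0")

```text
t: 7.6
eef_pos: [0.5081, -0.0129, 0.0163]
tool_rot: [-0.0, 0.651, 0.759, -0.0]
contact_force: [-1.3, 2.2, 0.3]
gripper_width: 0.7
```

```bash
python3 look.py 5
```

```text
7.6 [ 0.5081 -0.0129  0.0163] [-0.      0.651   0.7591 -0.    ] [-1.26  2.24  0.28]
edge tool x med -10.90936244643339
edge heading rel board -0.00055217743 hand -0.0022718170853637254
TCP board -14.043586129767709 -1.0814915429997891 edge pt board -3.1396366691073134 -1.2983153505019531
```

View pics/s5.png

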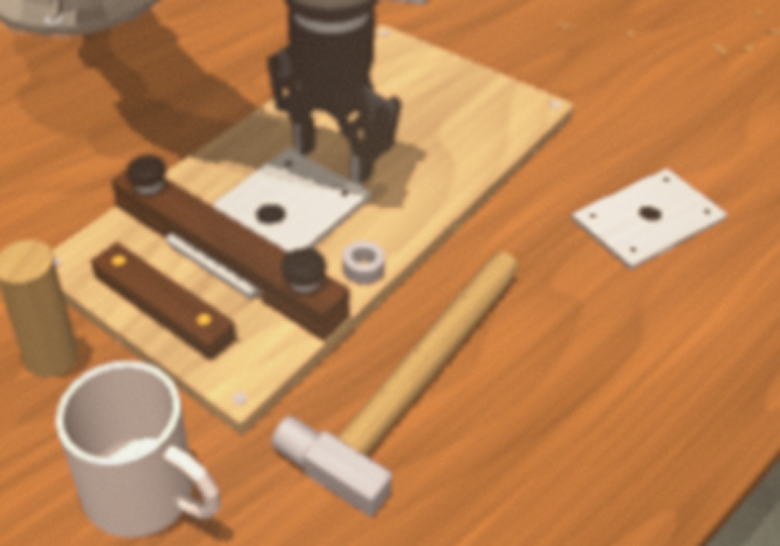

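Request:
move_arm(increments="0.7 0.9 -5.5 0 0 0 0; 0.7 0.9 -5.5 0 0 0 0.001; 0.7 0.8 -5 0 0 0 0; 0.7 0.8 -5 0 0 0 0.001; 0.7 0.7 -4.5 0 0 0 0; 0.7 0.6 -3.5 0 0 0 0; 0.7 0.4 -2.5 0 0 0 0; 0.7 0.3 -2 0 0 0 0")

```text
t: 8.7
eef_pos: [0.5134, -0.0461, 0.0163]
tool_rot: [-0.0, 0.65, 0.76, 0.0]
contact_force: [-0.6, 3.5, -0.1]
gripper_width: 0.703
```

Request:
move_arm(increments="0.7 0.15 -1 0 0 0 0; 0.7 0.15 -1 0 0 0 0; 0.7 0 0 0 0 0 0; 0.7 0 0 0 0 0 0; 0.7 0 0 0 0 0 0; 0.7 0 0 0 0 0 0; 0.7 0 0 0 0 0 0; 0.7 0 0 0 0 0 0")

```text
t: 9.7
eef_pos: [0.5137, -0.0481, 0.0163]
tool_rot: [0.0, 0.65, 0.76, -0.0]
contact_force: [-0.1, 1.2, 0.4]
gripper_width: 0.703
```

```bash
python3 look.py 6
```

```text
9.7 [ 0.5137 -0.0481  0.0163] [ 0.      0.6503  0.7597 -0.    ] [-0.13  1.18  0.35]
edge tool x med -11.059631866993886
edge heading rel board 0.0028561354 hand -0.0003431541595415588
TCP board 21.596636772166548 -0.9116943598699472 edge pt board 32.644528662275135 8.027954537296651
```

View pics/s6.png

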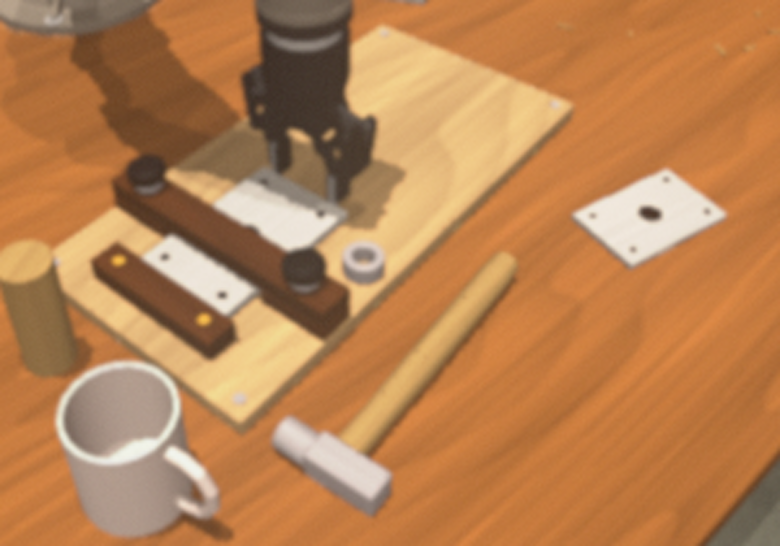

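Request:
move_arm(increments="0.7 0.1 -0.7 0 0 0 0; 0.7 0.1 -0.7 0 0 0 0; 0.7 0.1 -0.7 0 0 0 0; 0.7 0.1 -0.5 0 0 0 0; 0.7 0 0 0 0 0 0; 0.7 0 0 0 0 0 0; 0.7 0 0 0 0 0 0; 0.7 0 0 0 0 0 0")

```text
t: 10.8
eef_pos: [0.514, -0.0495, 0.0163]
tool_rot: [-0.0, 0.65, 0.76, 0.0]
contact_force: [-1.3, 5.2, 1.1]
gripper_width: 0.701
```

Request:
move_arm(increments="0.7 0.1 -0.5 0 0 0 0; 0.7 0.1 -0.5 0 0 0 0; 0.7 0.1 -0.5 0 0 0 0; 0.7 0.1 -0.5 0 0 0 0; 0.7 0 0 0 0 0 0; 0.7 0 0 0 0 0 0; 0.7 0 0 0 0 0 0; 0.7 0 0 0 0 0 0")

```text
t: 11.8
eef_pos: [0.514, -0.0496, 0.0163]
tool_rot: [-0.001, 0.649, 0.76, 0.001]
contact_force: [-2.7, 10.2, 2.4]
gripper_width: 0.703
```

```bash
python3 look.py 7
```

```text
11.8 [ 0.514  -0.0496  0.0163] [-0.0012  0.6495  0.7604  0.0011] [-2.74 10.19  2.36]
edge tool x med -10.847174001079367
edge heading rel board -0.00017869473 hand 0.0017769603936474976
TCP board 23.10268592130146 -0.8316846280667807 edge pt board 33.98921251690936 4.861821115419814
```

View pics/s7.png

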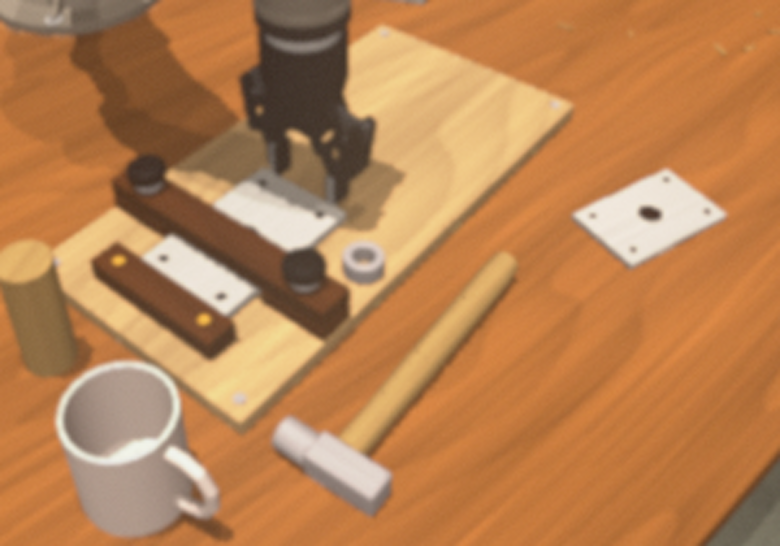

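View pics/w7.png

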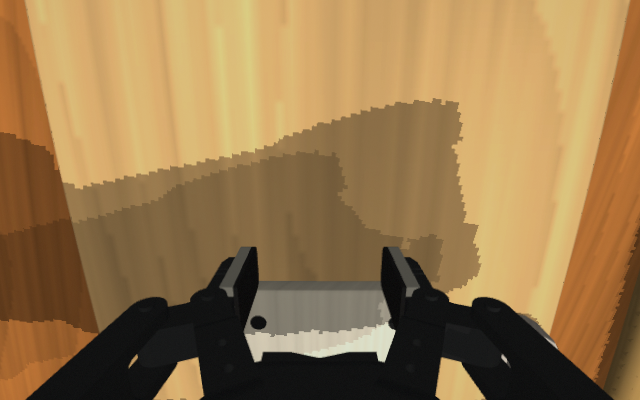

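Request:
move_arm(increments="0.7 0.1 -0.5 0 0 0 0; 0.7 0.1 -0.5 0 0 0 0; 0.7 0.1 -0.5 0 0 0 0; 0.7 0 0 0 0 0 0; 0.7 -0.2 1.5 0 0 0 0; 0.7 -0.4 3 0 0 0 0; 0.7 -0.8 5 0 0 0 0; 0.7 -1.5 10 0 0 0 0")

```text
t: 12.9
eef_pos: [0.5121, -0.0354, 0.0163]
tool_rot: [0.0, 0.651, 0.759, -0.0]
contact_force: [-0.5, 0.1, -0.0]
gripper_width: 0.7
```

Request:
move_arm(increments="0.7 -3 20 0 0 0 0; 0.7 -3 20 10 0 0 0; 0.7 0 20 30 0 0 0; 0.7 0 10 45 0 0 0; 0.7 0 30 50 0 0 0; 0.7 0 50 30 0 0 0; 0.7 0 50 0 0 0 0; 0.7 0 30 0 0 0 0")

```text
t: 13.9
eef_pos: [0.5053, 0.1991, 0.1829]
tool_rot: [0.0, 0.649, 0.761, 0.001]
contact_force: [0.6, -0.2, 0.4]
gripper_width: 0.7
```

Run:
```python
from h import *
o=bot.get_obs();print(o["t"],np.round(o["eef_pos"],3))
for n,(a,b,e,f),s in (("top",(90,260,220,460),3.3),("scene",(150,360,200,500),2.6)):
    p,d=vision.read_camera(n); np.save(f"pics/{n}8p.npy",p);np.save(f"pics/{n}8d.npy",d)
    cv2.imwrite(f"pics/{n}8.png",cv2.resize(p[a:b,e:f,::-1],None,fx=s,fy=s,interpolation=cv2.INTER_CUBIC))
```

```text
13.9 [0.505 0.199 0.183]
```

View pics/top8.png

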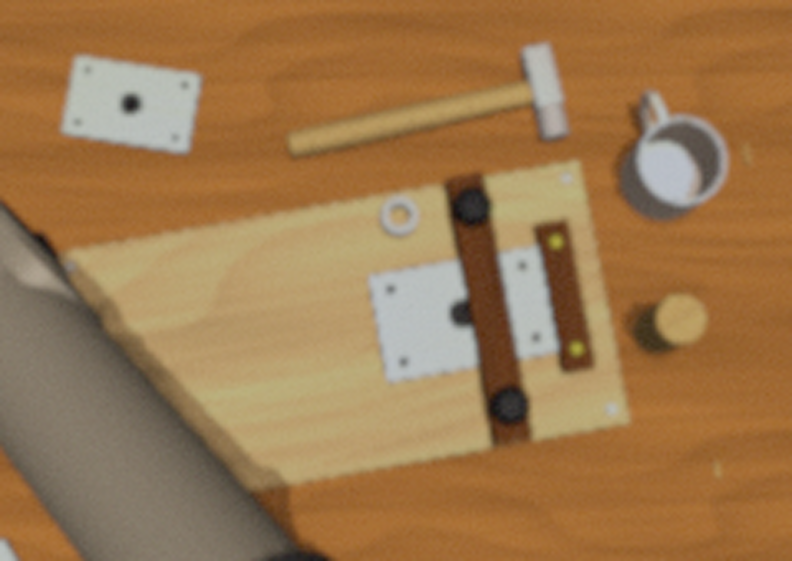

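View pics/scene8.png

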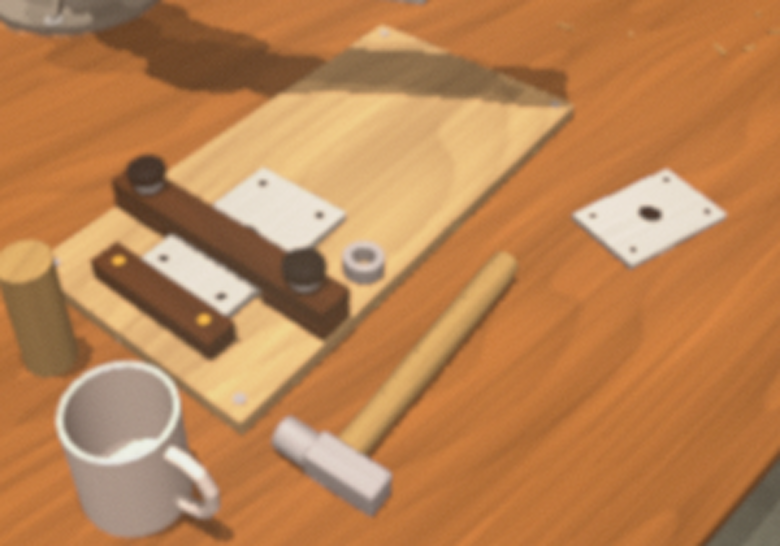

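Run:
```python
from h import *
c=vision.calibration("top");p=np.load("pics/top8p.npy")
bo=np.array([511.3,-26.6]);by=-1.4156;U=np.array([np.cos(by),np.sin(by)]);V=np.array([-U[1],U[0]])
h=cv2.cvtColor(cv2.GaussianBlur(p,(3,3),0),cv2.COLOR_RGB2HSV)
m=((h[...,1]<56)&(h[...,2]>130)).astype(np.uint8); m[:,:328]=0; m[:,362:]=0; m[:164]=0;m[210:]=0
k=max(cv2.findContours(m,0,1)[0],key=cv2.contourArea).reshape(-1,2)
w=cast(k,c,.028)[:,:2]*1e3-bo;B=np.c_[w@U,w@V]
f=(abs(B[:,1])<42)&(B[:,0]<60); r=np.polyfit(B[f,1],B[f,0],1); print("rear x",r[1],"front",r[1]+160,"yaw",-r[0])
for s in(1,-1):
    f=(s*B[:,1]>42)&(B[:,0]>40)&(B[:,0]<105); print(s,np.median(B[f,1]),np.polyfit(B[f,0],B[f,1],1)[0])
a=np.load("pics/top0p.npy").astype(int)
d=np.abs(a-p).max(2)
for n,(x0,y0,x1,y1) in dict(mug=(405,112,445,160),spindle=(408,173,440,203),collar=(332,147,350,163),mallet=(303,98,396,140)).items():
    print(n,"max/mean diff",d[y0:y1,x0:x1].max(),d[y0:y1,x0:x1].mean().round(2))
```

```text
rear x 35.43113341773741 front 195.4311334177374 yaw -0.013017070558690525
1 50.66862730375036 -0.009210313324845005
-1 -49.03597047698422 0.005272441437209303
mug max/mean diff 16 3.24
spindle max/mean diff 16 3.76
collar max/mean diff 9 2.35
mallet max/mean diff 17 3.58
```

The top view gives a coarse yaw of -0.013 rad from roughly 3 mm pixels, while the wrist view gave about 0. I'll look again from above with the wrist camera.

Request:
move_arm(increments="0.7 2 -30 30 0 0 0; 0.7 3 -50 20 0 0 0; 0.7 3 -50 0 0 0 0; 0.7 3 -50 0 0 0 0; 0.7 4 -50 0 0 0 0; 0.7 4 -50 0 0 0 0; 0.7 2 -30 0 0 0 0; 0.7 0 0 0 0 0 0")

```text
t: 15.0
eef_pos: [0.5262, -0.118, 0.2313]
tool_rot: [0.0, 0.652, 0.758, -0.001]
contact_force: [-0.7, 0.5, 0.2]
gripper_width: 0.703
```

Run:
```python
from h import *
o=bot.get_obs();print(o["t"],np.round(o["eef_pos"],3)); p,d=vision.read_camera("wrist"); cv2.imwrite("pics/w9.png",p[:,:,::-1]); np.savez("pics/w9.npz",p=p,d=d,e=o["eef_pos"],q=o["tool_rot"])
```

```text
15.0 [ 0.526 -0.118  0.231]
```

View pics/w9.png

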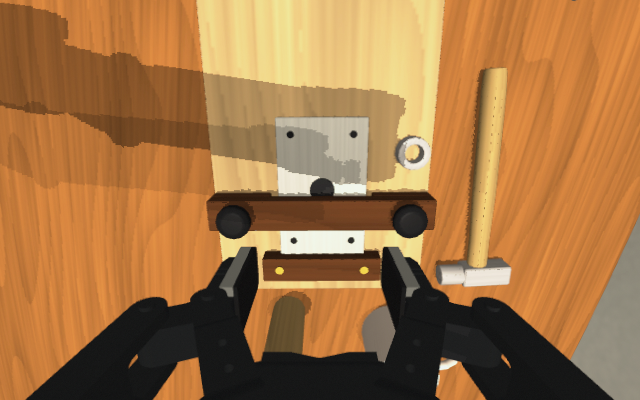

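Request:
move_arm(increments="0.7 4 -40 0 0 0 0; 0.7 6 -45 0 0 0 0; 0.7 6 -45 0 0 0 0; 0.7 4 -30 0 0 0 0; 0.7 0 0 0 0 0 0; 0.7 0 0 0 0 0 0; 0.7 0 0 0 0 0 0; 0.7 0 0 0 0 0 0")

```text
t: 16.05
eef_pos: [0.5471, -0.2734, 0.2315]
tool_rot: [0.0, 0.65, 0.76, 0.0]
contact_force: [0.2, -0.1, -0.0]
gripper_width: 0.701
```

Run:
```python
from h import *
o=bot.get_obs();print(o["t"],np.round(o["eef_pos"],3)); p,d=vision.read_camera("wrist"); cv2.imwrite("pics/w10.png",p[:,:,::-1]); np.savez("pics/w10.npz",p=p,d=d,e=o["eef_pos"],q=o["tool_rot"])
```

```text
16.05 [ 0.547 -0.273  0.232]
```

View pics/w10.png

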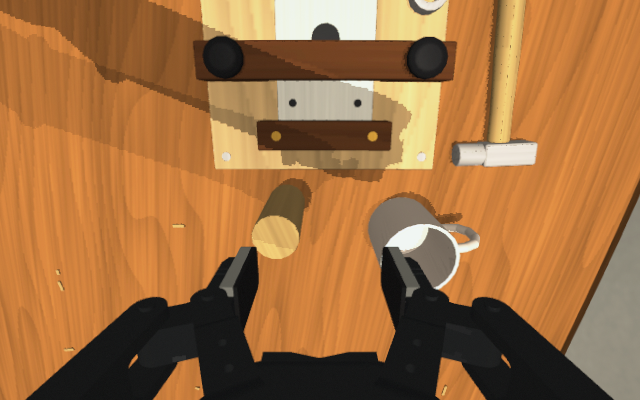

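Run:
```python
from h import *
c=vision.calibration("wrist")
for n in(9,10):
    z=np.load(f"pics/w{n}.npz"); p,d=z["p"],z["d"]
    v,u=np.mgrid[60:310,200:450] if n==9 else np.mgrid[0:180,200:450]
    uv=np.c_[u.ravel(),v.ravel()];uv=uv[d[uv[:,1],uv[:,0]]>0]
    T,W=wrist_pts(uv,d,c,z["e"],z["q"]);T*=1e3;W*=1e3
    if n==9:
        s=cv2.cvtColor(p,cv2.COLOR_RGB2HSV)
        E=[];S=[]
        for uu in range(281,366,2):
            col=s[95:135,uu,1].astype(float); g=-np.diff(col); j=int(np.argmax(g)); 
            off=0
            if 0<j<len(g)-1: a,b,e=g[j-1:j+2]; off=.5*(a-e)/(a-2*b+e) if a-2*b+e else 0
            E.append((uu,95.5+j+off))
        r=rays(np.array(E),c); H=z and np.array(c["hand_eye"]); R=Ro.from_quat(np.r_[z["q"][1:],z["q"][0]]).as_matrix()@H[:3,:3]
        C=z["e"]+Ro.from_quat(np.r_[z["q"][1:],z["q"][0]]).as_matrix()@H[:3,3]
        D=r@R.T; X=(C+D*((.028-C[2])/D[:,2])[:,None])*1e3
        l=cv2.fitLine(X[:,:2].astype(np.float32),cv2.DIST_HUBER,0,.01,.01).ravel(); a=np.arctan(l[1]/l[0])
        bo=np.array([511.3,-26.6]);by=-1.4156;U=np.array([np.cos(by),np.sin(by)])
        print("rear yaw rel board",a-np.pi/2-by,"x",(l[2:]-bo)@U)
    else:
        # stop face: points at stop top height nearest the plate; plate top
        for lab,lo,hi in(("plate",26,30),("stop",38,42),("board",16,20)):
            f=(W[:,2]>lo)&(W[:,2]<hi)&(uv[:,1]>80)&(uv[:,1]<152)&(uv[:,0]>275)&(uv[:,0]<375); print(lab,f.sum())
            if f.sum():
                Q=np.array([[uu,T[f&(uv[:,0]==uu)][:,0].min() ,T[f&(uv[:,0]==uu)][:,0].max(),T[f&(uv[:,0]==uu)][:,1].mean()] for uu in range(280,372,4) if (f&(uv[:,0]==uu)).any()])
                print(np.round(Q[::5],1).tolist(), "slopes min/max", np.polyfit(Q[:,3],Q[:,1],1)[0].round(4),np.polyfit(Q[:,3],Q[:,2],1)[0].round(4))
        cv2.imwrite("pics/w10z.png",cv2.resize(p[75:160,245:400,::-1],None,fx=5,fy=5,interpolation=cv2.INTER_NEAREST))
```

```text
rear yaw rel board -0.0013955832 x 33.81921894416806
plate 3707
[[280.0, 56.4, 93.5, -39.8], [300.0, 56.4, 94.6, -19.0], [320.0, 56.4, 94.5, 1.9], [340.0, 55.4, 94.6, 22.7], [360.0, 55.4, 94.7, 43.6]] slopes min/max -0.0153 0.0046
stop 2841
[[280.0, 26.3, 55.1, -39.6], [300.0, 26.4, 55.1, -18.8], [320.0, 26.5, 55.1, 1.9], [340.0, 26.2, 55.1, 22.7], [360.0, 26.2, 55.1, 43.4]] slopes min/max -0.0006 0.0013
board 349
[[280.0, 20.9, 22.1, -42.7], [300.0, 20.9, 22.1, -20.4], [320.0, 20.7, 22.0, 2.0], [340.0, 21.0, 22.0, 24.4], [360.0, 21.2, 22.0, 46.8]] slopes min/max 0.0024 0.0006
```

View pics/w10z.png

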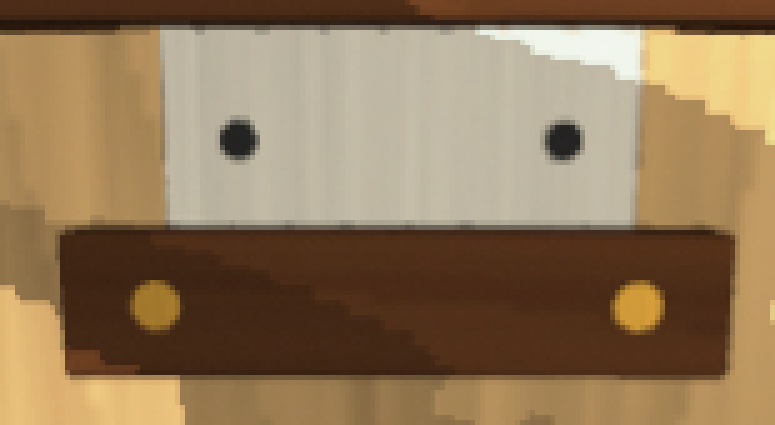

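```bash
python3 -c "
from station import bot
print(bot.hand_in())"
```

```text
the job is handed in; nothing more can be done
None
```

The plate's front edge is against the stop and square to it, as far as my last checks show. I pushed it flat along the board with both opened fingertips on its rear edge, steering it onto the centre line, under the bar and between the spacers. I then pressed until it stood still at about 10 N, backed straight off and raised the hand clear. I handed in at about 16 s; no verdict is reported.

**Seating:** The wrist view from above shows no board between the plate and the stop. The measured gap is 1 mm or less, which is about one pixel. In board x the front edge comes out at 194–195 mm, against 195 mm for the stop face.

**Squareness:** The wrist view gave a yaw of about -0.001 rad on the rear edge. The coarser top camera (about 3 mm per pixel) read -0.013 rad. In the gap view, a one-pixel step in the front edge gave a slope of about 0.015. I took both of these as pixel noise and trusted the finer wrist measurement.

**Sideways position:** The plate is about 1 to 2 mm off centre, inside the 8 mm of room on each side.

**Other things:** In the top view, the hammer, wooden blank, collar and mug match the first picture to within image noise.

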